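Collect the sealed sample jars in the laboratory tray

TASK

Collect the three sealed jars for the laboratory: stand each jar that has a lid, upright, in the ring of the white tray that matches its size (slender jar in the smallest ring, medium jar in the middle-sized ring, wide jar in the largest). Set them down gently without dropping or tipping them, and leave the three open jars standing where they are.

Things in the scene. Friction and masses are not known exactly. Their poses are not given: they have to be found in the camera images.
- slender_sealed_mid (a point): slender SEALED glass jar, a plain upright cylinder 36 mm in diameter and 100 mm tall, closed by a flat metal lid that makes up its top 14 mm (34 mm in diameter) and full of whole red-orange tomatoes. Point: centre of the jar, 50 mm above its underside; z up. Starts upright on the table. To be moved.
- medium_sealed_mid (a point): medium SEALED glass jar, a plain upright cylinder 48 mm in diameter and 85 mm tall, closed by a flat metal lid that makes up its top 14 mm (46 mm in diameter) and full of whole red-orange tomatoes. Point: centre of the jar, 42.5 mm above its underside; z up. Starts upright on the table. To be moved.
- wide_sealed_mid (a point): wide SEALED glass jar, a plain upright cylinder 60 mm in diameter and 75 mm tall, closed by a flat metal lid that makes up its top 14 mm (58 mm in diameter) and full of whole red-orange tomatoes. Point: centre of the jar, 37.5 mm above its underside; z up. Starts upright on the table. To be moved.
- slender_open_mid (a point): slender OPEN glass jar, empty, no lid, mouth open: look-alike of the slender sealed jar, 36 mm in diameter and 98 mm tall. Point: centre of the jar, 49 mm above its underside; z up. Stands upright on the table. Not to be moved.
- medium_open_mid (a point): medium OPEN glass jar, empty, no lid, mouth open: look-alike of the medium sealed jar, 48 mm in diameter and 83 mm tall. Point: centre of the jar, 41.5 mm above its underside; z up. Stands upright on the table. Not to be moved.
- wide_open_mid (a point): wide OPEN glass jar, empty, no lid, mouth open: look-alike of the wide sealed jar, 60 mm in diameter and 73 mm tall. Point: centre of the jar, 36.5 mm above its underside; z up. Stands upright on the table. Not to be moved.
- tray: fixed shallow white plastic sample tray, 320 mm long (its x) by 126 mm wide (its y), walls 5 mm thick and 15 mm tall, floor 5 mm thick. Origin: centre of its underside, on the table (z = 0). Three fixed dark steel locating rings stand on its floor in a row along its x, 100 mm between centres, in a different order each time.
- slender_ring: fixed dark steel locating ring for the slender jar, on the tray's floor: inner diameter 52 mm, outer 60 mm, 8 mm tall, open in the middle so that the jar stands on the tray's floor inside it. Origin: centre of the ring at the height of the tray's floor (5 mm above the table); z up.
- medium_ring: fixed dark steel locating ring for the medium jar, on the tray's floor: inner diameter 64 mm, outer 72 mm, 8 mm tall, open in the middle so that the jar stands on the tray's floor inside it. Origin: centre of the ring at the height of the tray's floor (5 mm above the table); z up.
- wide_ring: fixed dark steel locating ring for the wide jar, on the tray's floor: inner diameter 76 mm, outer 84 mm, 8 mm tall, open in the middle so that the jar stands on the tray's floor inside it. Origin: centre of the ring at the height of the tray's floor (5 mm above the table); z up.
There are look-alikes about, which are no part of the job. What is shaped like the part that bears slender_sealed_mid but purple is not meant.

How it is judged (in metres and radians):
At the end, for the whole second after the job is handed in: Each sealed jar stands released and at rest on the tray's floor inside its own ring: axis within 11 mm of the ring's centre, height within 4 mm of standing on the floor, tilted less than 0.08 rad. Each open jar stands upright within 30 mm of where it began (horizontal distance between slender_sealed_mid and slender_ring below 0.011 m and z of slender_sealed_mid in the frame of tray between 0.051 and 0.059 m and angle between each of slender_sealed_mid, medium_sealed_mid, wide_sealed_mid's own z axis and vertical below 0.08 rad and linear speed of each of slender_sealed, medium_sealed, wide_sealed below 0.02 m/s and angular speed of each of slender_sealed, medium_sealed, wide_sealed below 0.2 rad/s and distance of each of slender_open_mid, medium_open_mid, wide_open_mid from where it was at the start of the episode below 0.03 m and angle between each of slender_open_mid, medium_open_mid, wide_open_mid's own z axis and vertical below 0.1 rad and horizontal distance between medium_sealed_mid and medium_ring below 0.011 m and z of medium_sealed_mid in the frame of tray between 0.0435 and 0.0515 m and horizontal distance between wide_sealed_mid and wide_ring below 0.011 m and z of wide_sealed_mid in the frame of tray between 0.0385 and 0.0465 m); the robot touches nothing.
It fails at once if a sealed jar is dropped into the tray (it lands at more than 0.6 m/s, a fall of some 2 cm) ((z of slender_sealed_mid in the frame of tray below 0.065 m and horizontal distance between slender_sealed_mid and slender_ring below 0.02 m and linear speed of slender_sealed above 0.6 m/s) or (z of medium_sealed_mid in the frame of tray below 0.0575 m and horizontal distance between medium_sealed_mid and medium_ring below 0.02 m and linear speed of medium_sealed above 0.6 m/s) or (z of wide_sealed_mid in the frame of tray below 0.0525 m and horizontal distance between wide_sealed_mid and wide_ring below 0.02 m and linear speed of wide_sealed above 0.6 m/s)).
It fails at once if a sealed jar is tipped by more than 0.6 rad (angle between any of slender_sealed_mid, medium_sealed_mid, wide_sealed_mid's own z axis and vertical above 0.6 rad).
It fails at once if an open jar is shifted more than 30 mm or knocked over ((distance of slender_open_mid from where it was at the start of the episode above 0.03 m or angle between slender_open_mid's own z axis and vertical above 0.6 rad) or (distance of medium_open_mid from where it was at the start of the episode above 0.03 m or angle between medium_open_mid's own z axis and vertical above 0.6 rad) or (distance of wide_open_mid from where it was at the start of the episode above 0.03 m or angle between wide_open_mid's own z axis and vertical above 0.6 rad)).
It also fails if it takes over 90 s, if anything falls off the work surface, if the arm or the gripper's body presses on something with over 40 N, if the wrist force passes 120 N, or if a joint passes its speed limit or range.

ROBOT

A 6-joint arm with a two-finger parallel gripper is mounted at the origin on the work surface. World frame = base frame: x ahead of the robot, y to its left, z up, the work surface at z = 0. Lengths are in m, angles in degrees, forces in N, time in s.
With the tool pointing down it reaches from about 0.3 to 0.75 m from the base axis. Payload 8.5 kg.
Tool frame: the origin (TCP) lies on the centre line of the jaws, within the pads' length; the fingertips stand 22 mm ahead of it and the grasp point (between the pads) lies 3 mm ahead of it (env.tip_reach is the distance from the TCP to the fingertips, in m); y points along the fingers, z is the direction in which the jaws open and shut, and the axes are right-handed (so a half turn about y gives the same grasp; the last joint's range is limited). The gripper opens to 85 mm and grips with 20 to 120 N. Pads are 22 mm wide; open, the fingers measure 114 mm over their backs; the gripper's body (76 mm by 85 mm) begins 54 mm behind the grasp point. The pads swing forward as they close: fully open they stand 13 mm farther back than shut.
Start: joints at [51.148, 21.807, 74.336, -0, 83.858, -12.336], TCP at [0.246, 0.492, 0.253] pointing down, gripper open.
Joint ranges: [-178.18, 178.18], [-50.72, 133.34], [12.68, 142.11], [-81.47, 261.47], [9.98, 163.14], [-165.26, 165.26]. Speed limits (degrees/s): [136.94, 136.94, 180, 180, 180, 180].

INTERFACE

Orientations are given as a 3x3 rotation matrix whose columns are the frame's x, y, z axes.
In Python, from rig import env, get_image gives the robot as it stands. The module is installed in compiled form; this text tells all that it offers.
- The arm moves only by the tool carry_out, never from a script. Its argument "targets" is a list that holds one entry, the list of rows, each a list of 7 numbers: the closure, from 0 (fully open) to 1 (shut), then the shift along the world's x, y, z in mm, then the turn, a rotation vector about the world's x, y, z in degrees. In form: [[[claw, dx, dy, dz, ax, ay, az], ...]]. A call has 1 to 20 rows; each row is the pose to reach, as a shift and turn from the pose commanded when the call began; what a row does not reach only later rows make up. A row lasts 1/12 s, in which the tool goes at most 41.7 mm and 7.16 degrees, less where a joint would pass 70% of its speed; a pose out of reach is approached as far as the arm can. A call with a gripper value outside its range is refused whole. The fingers move at their own pace and stop on an object; "squeeze" is the grip in N (left out, the last holds). Time passes only in rows, so rows that repeat a pose let the fingers close. It gives the time, the measured TCP pose, the force and the opening at its end, in the units of the state.
- env.observe(): the state, without advancing time (a new reading comes with each control period).
- get_image(name): name is "scene" or "top" or "wrist"; returns a dict with "img" (384x512x3 uint8, red, green, blue), "fx", "fy", "cx", "cy" (pixels), "rvec" (rotation vector, rad) and "tvec" (3), from world to camera coordinates, as OpenCV has them. Camera axes: x right, y down, z forward; pixel columns grow to the right and rows downward; lengths in m; the calibration is good to about 2 mm. A picture is of the moment at which its call begins. There is no depth.
- env.close_job(): hands the job in, once; it reports no verdict.
The state is a dict: "time_s": time; "q": joint angles; "qvel": joint speeds; "joint_efforts": joint torques, N m; "position": TCP position; "tool_rot": TCP orientation; "ft_force": force on the tool from outside, world axes, zero at the start; "wrist_torque": the same for the moment, N m; "grip_width": finger opening in m.
Only numpy, scipy, OpenCV 4.12 (cv2) and the standard library are available. Lean on these libraries where they do the work, as an engineer would, in place of code of your own. Each camera call takes 0.05 s, during which the arm holds its last target.

## Working session

There is one attempt and no reset: what is moved stays moved. The work goes in short steps, Python scripts to look and compute and a tool call to move; the robot and the scene stay as the last step left them, time stands still between calls to the robot, and variables do not carry over. Pictures are saved under pics/ and viewed, and the job is handed in when it is done.

Besides the shell and the picture viewer there is one more tool, called after "Request:" by a JSON object that holds its "fn" and its "kwargs", one argument or row to a line. carry_out: Moves the arm, as the interface text tells. Its arguments: {"type":"object","properties":{"targets":{"type":"array"},"squeeze":{"type":"number"}},"required":["targets"]}

```bash
mkdir -p pics; python3 - <<'E'
from rig import env,get_image
import cv2
for n in ("scene","top","wrist"):
    d=get_image(n); cv2.imwrite(f"pics/{n}0.png",cv2.cvtColor(d["img"],cv2.COLOR_RGB2BGR))
    print(n,d["fx"],d["fy"],d["cx"],d["cy"],d["rvec"],d["tvec"])
print(env.observe(),env.tip_reach)
E
```

```text
scene 378.60238225517645 378.60238225517645 252.01892968926447 187.41562601380357 [ 1.0802289   2.23772253 -1.17147868] [ 0.37658922 -0.18401581  1.15887881]
top 451.5347678417251 451.5347678417251 253.61718643900488 195.27903597903435 [ 2.10472758 -2.1580259   0.10141539] [0.00491665 0.55088651 1.03988098]
wrist 320.1565408052356 320.1565408052356 250.3671801939313 193.64668711742797 [-2.46113074 -1.52169194 -0.21640698] [-0.54951551 -0.03548555  0.37945183]
{'time_s': 0.15, 'q': array([ 5.11478812e+01,  2.18311359e+01,  7.43703638e+01,  5.46957484e-04,
        8.38579779e+01, -1.23366871e+01]), 'qvel': array([ 0.06412999, -0.1399792 , -0.15774611, -0.06187984, -0.02981518,
        0.01542953]), 'joint_efforts': array([ 2.35827181e-03, -4.48627675e+01, -2.31346053e+01, -1.63511463e-04,
        3.77717850e-03,  6.59763009e-05]), 'position': array([0.24542806, 0.49199352, 0.25288884]), 'tool_rot': array([[ 8.94813619e-01, -6.58592023e-04,  4.46439418e-01],
       [-4.46439844e-01, -8.02468907e-04,  8.94813289e-01],
       [-2.31063142e-04, -9.99999461e-01, -1.01208183e-03]]), 'ft_force': array([-0.40106419,  0.64093154, -0.0791199 ]), 'wrist_torque': array([-0.03302176, -0.03360594, -0.03923432]), 'grip_width': 0.08560730891269323} 0.022
```

View pics/scene0.png

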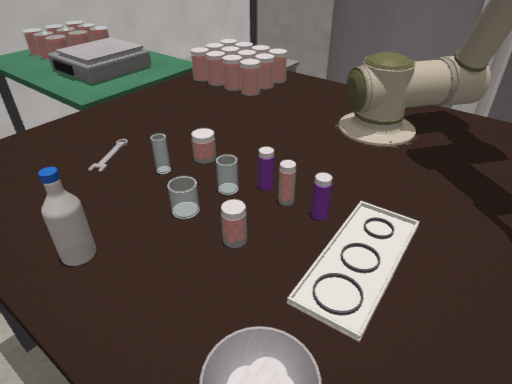

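View pics/top0.png

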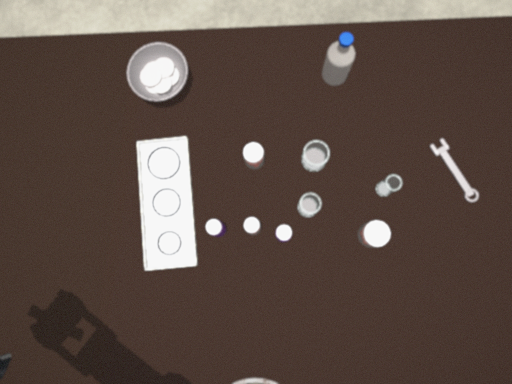

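View pics/wrist0.png

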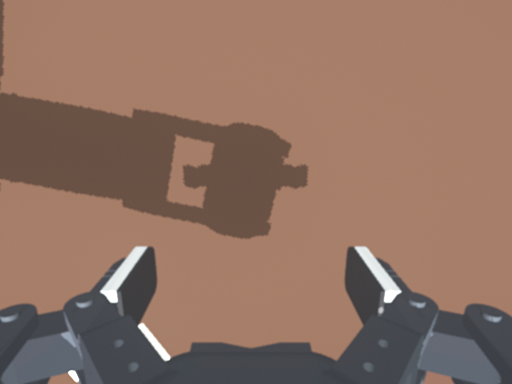

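The top view shows sealed candidates (white lids) at about (253,153), (251,225) and (376,234), purple look-alikes at (214,227) and (284,232), open jars at (316,155), (310,205) and (390,184), and rings at (164,163), (166,202) and (169,243).

```bash
cat > h.py <<'E'
from rig import env,get_image
import cv2,numpy as np
def cam(n):
    d=get_image(n);R=cv2.Rodrigues(np.array(d["rvec"],float))[0];t=np.array(d["tvec"],float).ravel()
    K=np.array([[d["fx"],0,d["cx"]],[0,d["fy"],d["cy"]],[0,0,1]]);return d["img"],K,R,t
def ray(K,R,t,u,v,z):
    C=-R.T@t;r=R.T@np.linalg.inv(K)@np.array([u,v,1.]);return C+r*(z-C[2])/r[2]
def proj(K,R,t,P):
    p=K@(R@np.array(P,float)+t);return p[:2]/p[2]
E
cat > m.py <<'E'
from h import *
img,K,R,t=cam("top"); print("C",-R.T@t)
g=img.min(axis=2)
m=(g>190).astype(np.uint8)
n,l,s,c=cv2.connectedComponentsWithStats(m)
for i in range(1,n):
    if 60<s[i,4]<20000 and s[i,1]>40: print("white",s[i],c[i].round(1),ray(K,R,t,*c[i],.09).round(4))
hsv=cv2.cvtColor(img,cv2.COLOR_RGB2HSV)
# rings: inner white discs
tray=np.zeros_like(m);
x0,y0=130,130
sub=(g<130).astype(np.uint8); 
cs,h=cv2.findContours(sub[130:275,130:205],cv2.RETR_CCOMP,cv2.CHAIN_APPROX_NONE,offset=(130,130))
for k in cs:
    if len(k)>40 and cv2.contourArea(k)<2500:
        e=cv2.fitEllipse(k); w=ray(K,R,t,*e[0],.013); print("ring",np.round(e[0],2),np.round(e[1],1),w.round(4), "diam",np.mean(e[1])*(-R.T@t)[2]/K[0,0])
cv2.imwrite("pics/crop_a.png",cv2.cvtColor(cv2.resize(img[120:280,130:420],None,fx=2.7,fy=2.7,interpolation=cv2.INTER_CUBIC),cv2.COLOR_RGB2BGR))
img,K,R,t=cam("scene")
cv2.imwrite("pics/crop_b.png",cv2.cvtColor(cv2.resize(img[110:320,140:430],None,fx=2.7,fy=2.7,interpolation=cv2.INTER_CUBIC),cv2.COLOR_RGB2BGR))
E
python3 m.py
```

```text
C [ 0.40403781 -0.05127822  1.10407272]
white [ 139   57   41   38 1107] [159.  75.] [0.8385 0.2077 0.09  ]
white [ 137  136   60  134 6610] [165.9 203.5] [0.5303 0.1897 0.09  ]
white [431 139  43  62 417] [453.1 167.6] [ 0.5938 -0.4603  0.09  ]
white [243 142  21  21 327] [252.8 151.9] [ 0.6442 -0.0113  0.09  ]
white [303 147  24  22 344] [313.3 158.5] [ 0.6245 -0.149   0.09  ]
white [379 182  12  12  98] [383.9 187.9] [ 0.5521 -0.304   0.09  ]
white [300 195  18  20 218] [307.3 206.3] [ 0.5152 -0.1312  0.09  ]
white [244 217  16  16 198] [251.2 224.5] [ 0.4773 -0.0041  0.09  ]
white [206 219  16  16 196] [213.2 226.5] [0.4751 0.082  0.09  ]
white [364 220  27  27 555] [376.7 233.1] [ 0.4515 -0.2821  0.09  ]
white [276 225  16  16 198] [283.5 232.1] [ 0.4587 -0.076   0.09  ]
```

View pics/crop_b.png

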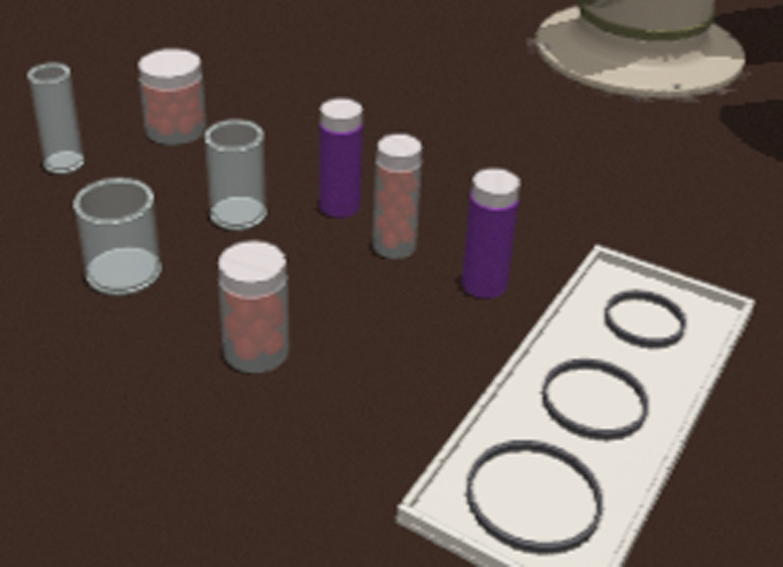

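View pics/crop_a.png

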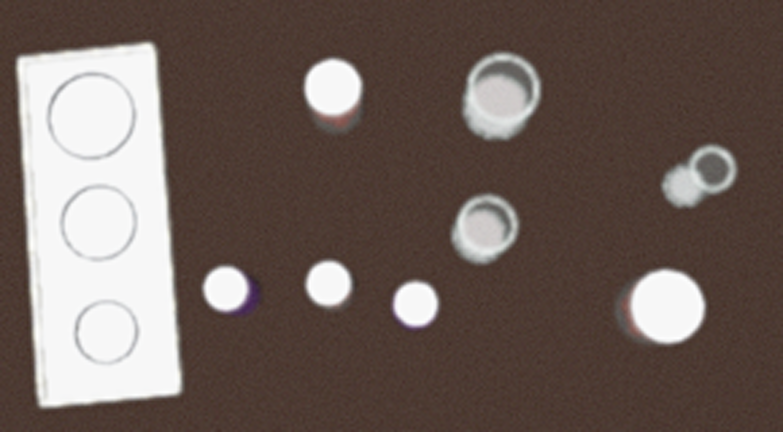

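The enlarged crops settle it: slender sealed (tomatoes visible) is the middle of the three slender lids at top (251,225). Both neighbours are purple. Medium is at (253,152) and wide at (376,233). Next I'll measure the rings and lids in both views.

```bash
cat > m2.py <<'E'
from h import *
img,K,R,t=cam("top")
def circ(pts,z):
    w=np.array([ray(K,R,t,p[0],p[1],z)[:2] for p in pts]);A=np.c_[2*w,np.ones(len(w))]
    s=np.linalg.lstsq(A,(w**2).sum(1),rcond=None)[0];return s[:2].round(4),"diam",round(2*np.sqrt(s[2]+s[0]**2+s[1]**2),4)
g=img.min(axis=2)
for nm,u,v,z in (("sl",251,224.5,.1),("med",252.8,152,.085),("wide",376.7,233,.075)):
    m=(g>150).astype(np.uint8); n,l,s,c=cv2.connectedComponentsWithStats(m); k=l[int(v),int(u)]
    cs,_=cv2.findContours((l==k).astype(np.uint8),cv2.RETR_EXTERNAL,cv2.CHAIN_APPROX_NONE)
    print(nm,"top",ray(K,R,t,*c[k],z).round(4),circ(cs[0][:,0],z))
def rings(boxes,z):
    for x0,y0,x1,y1 in boxes:
        s=g[y0:y1,x0:x1].astype(int); th=s.max()-45
        cu,cv_=(x1-x0)/2,(y1-y0)/2; P=[]
        for a in np.arange(0,2*np.pi,.05):
            rr=np.arange(6,min(x1-x0,y1-y0)/2-1,.25)
            vals=cv2.remap(s.astype(np.float32),(cu+rr*np.cos(a)).astype(np.float32)[None],(cv_+rr*np.sin(a)).astype(np.float32)[None],cv2.INTER_LINEAR)[0]
            w=np.clip(np.median(vals)-15-vals,0,None)
            if w.max()>15: P.append((x0+cu+rr[w.argmax()]*np.cos(a),y0+cv_+rr[w.argmax()]*np.sin(a)))
        print("ring",len(P),circ(P,z))
rings([(144,143,184,184),(148,184,186,221),(153,226,186,260)],.013)
img,K,R,t=cam("scene"); g=img.min(axis=2)
for nm,u,v,z in (("sl",288,166,.1),("med",234,208,.085),("wide",203,134,.075)):
    m=(g>165).astype(np.uint8); n,l,s,c=cv2.connectedComponentsWithStats(m); k=l[int(v),int(u)]
    print(nm,"scene",s[k],c[k])
rings([(310,270,366,317),(338,240,384,273),(361,216,398,240)],.013)
E
python3 m2.py
```

```text
sl top [ 0.4765 -0.0046  0.1   ] (array([ 0.4766, -0.0046]), 'diam', np.float64(0.0351))
med top [ 0.6452 -0.0112  0.085 ] (array([ 0.6453, -0.0113]), 'diam', np.float64(0.0475))
wide top [ 0.4521 -0.2853  0.075 ] (array([ 0.4522, -0.2853]), 'diam', np.float64(0.0593))
ring 109 (array([0.6428, 0.2147]), 'diam', np.float64(0.0789))
ring 114 (array([0.5435, 0.2074]), 'diam', np.float64(0.0669))
ring 108 (array([0.4443, 0.2002]), 'diam', np.float64(0.055))
sl scene [280 160  16   8 101] [287.58415842 163.58415842]
med scene [221 200  25  15 279] [232.77419355 206.59856631]
wide scene [192 129  22  10 173] [202.24277457 133.16763006]
ring 111 (array([0.6479, 0.2176]), 'diam', np.float64(0.0775))
ring 98 (array([0.5488, 0.2103]), 'diam', np.float64(0.0649))
ring 101 (array([0.4504, 0.204 ]), 'diam', np.float64(0.053))
```

```bash
python3 - <<'E'
from h import *
img,K,R,t=cam("scene")
print("C",-R.T@t)
for nm,u,v,z,P in (("sl",287.6,164,.1,(.4766,-.0046,.1)),("med",233.5,207.,.085,(.6453,-.0113,.085)),("wide",203,134,.075,(.4522,-.2853,.075))):
    print(nm,ray(K,R,t,u,v,z).round(4),proj(K,R,t,P).round(1))
for P in ((.4443,.2002,.013),(.6428,.2147,.013)): print(proj(K,R,t,P).round(1))
E
```

```text
C [1.05540383 0.37028985 0.51738721]
sl [ 0.4797 -0.0007  0.1   ] [286.9 162.8]
med [ 0.6468 -0.0069  0.085 ] [232.2 205.7]
wide [ 0.4564 -0.2765  0.075 ] [201.7 132.5]
[377.9 225.4]
[336.9 290.3]
```

Request:
{"fn": "carry_out", "kwargs": {
  "targets": [
    [[0, 116, -247, 0, 0, 0, -35], [0, 232, -495, 0, 0, 0, -69.5], [0, 232, -495, 0, 0, 0, -69.5], [0, 232, -495, 0, 0, 0, -69.5], [0, 232, -495, 0, 0, 0, -69.5], [0, 232, -495, 0, 0, 0, -69.5], [0, 232, -495, 0, 0, 0, -69.5], [0, 232, -495, 0, 0, 0, -69.5], [0, 232, -495, 0, 0, 0, -69.5], [0, 232, -495, 0, 0, 0, -69.5], [0, 232, -495, 0, 0, 0, -69.5], [0, 232, -495, 0, 0, 0, -69.5], [0, 232, -495, 0, 0, 0, -69.5], [0, 232, -495, 0, 0, 0, -69.5], [0, 232, -495, 0, 0, 0, -69.5], [0, 232, -495, 0, 0, 0, -69.5], [0, 232, -495, 0, 0, 0, -69.5], [0, 232, -495, 0, 0, 0, -69.5], [0, 232, -495, 0, 0, 0, -69.5], [0, 232, -495, 0, 0, 0, -69.5]]
  ],
  "squeeze": 40
}}

```text
time_s: 2.07
position: [0.4773, -0.002, 0.2535]
tool_rot: [[-0.103, 0.0, 0.995], [-0.995, -0.0, -0.103], [-0.0, -1.0, 0.0]]
ft_force: [0.2, -0.4, -0.1]
grip_width: 0.0853
```

```bash
cat > w.py <<'E'
import sys
from h import *
img,K,R,t=cam("wrist"); o=env.observe(); p=np.array(o["position"]); print(o["time_s"],p.round(4),np.array(o["tool_rot"]).round(3).tolist(),o["grip_width"],np.array(o["ft_force"]).round(1))
for a in sys.argv[2:]:
    P=[float(x) for x in a.split(",")]; q=proj(K,R,t,P).round(1); print(P,q)
    cv2.circle(img,tuple(int(x) for x in q),3,(0,255,0),1)
cv2.imwrite(f"pics/{sys.argv[1]}.png",cv2.cvtColor(img,cv2.COLOR_RGB2BGR))
E
python3 w.py w1 .4766,-.0046,.1 .478,-.003,.1
```

```text
2.1167 [ 0.4773 -0.0022  0.2535] [[-0.104, 0.0, 0.995], [-0.995, -0.0, -0.104], [0.0, -1.0, 0.0]] 0.08563217402841335 [-0.4 -0.5 -0.4]
[0.4766, -0.0046, 0.1] [250.5 186.9]
[0.478, -0.003, 0.1] [251.8 185. ]
```

View pics/w1.png

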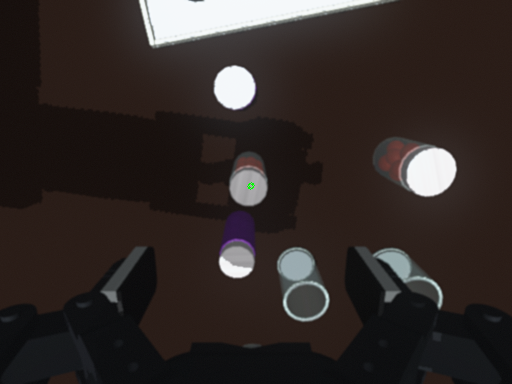

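Lid centre is at about (248,186), within 1–2 mm of the top-view estimate, so the top view is good. Going down to the slender jar.

Request:
{"fn": "carry_out", "kwargs": {
  "targets": [
    [[0, -2, -2, -25, 0, 0, 0], [0, -2, -2, -55, 0, 0, 0], [0, -2, -2, -85, 0, 0, 0], [0, -2, -2, -115, 0, 0, 0], [0, -2, -2, -140, 0, 0, 0], [0, -2, -2, -160, 0, 0, 0], [0, -2, -2, -172, 0, 0, 0], [0, -2, -2, -178, 0, 0, 0], [0, -2, -2, -178, 0, 0, 0], [1, -2, -2, -178, 0, 0, 0], [1, -2, -2, -178, 0, 0, 0], [1, -2, -2, -178, 0, 0, 0], [1, -2, -2, -178, 0, 0, 0], [1, -2, -2, -178, 0, 0, 0], [1, -2, -2, -178, 0, 0, 0], [1, -2, -2, -178, 0, 0, 0], [1, -2, -2, -178, 0, 0, 0], [1, -2, -2, -178, 0, 0, 0]]
  ],
  "squeeze": 40
}}

```text
time_s: 3.62
position: [0.4757, -0.0049, 0.0761]
tool_rot: [[-0.105, 0.001, 0.995], [-0.995, -0.0, -0.105], [0.0, -1.0, 0.001]]
ft_force: [-1.5, 0.4, 4.9]
grip_width: 0.0351
```

Request:
{"fn": "carry_out", "kwargs": {
  "targets": [
    [[1, 0, 0, 8, 0, 0, 0], [1, 0, 0, 24, 0, 0, 0], [1, 0, 0, 48, 0, 0, 0], [1, 0, 0, 78, 0, 0, 0], [1, 0, 0, 108, 0, 0, 0], [1, 0, 0, 128, 0, 0, 0], [1, -1, 8, 140, 0, 0, 0], [1, -4, 24, 140, 0, 0, 0], [1, -8, 50, 140, 0, 0, 0], [1, -12, 78, 140, 0, 0, 0], [1, -17, 108, 140, 0, 0, 0], [1, -22, 138, 140, 0, 0, 0], [1, -26, 165, 140, 0, 0, 0], [1, -29, 186, 140, 0, 0, 0], [1, -31, 199, 140, 0, 0, 0], [1, -32, 204, 138, 0, 0, 0], [1, -32, 205, 134, 0, 0, 0], [1, -32, 205, 130, 0, 0, 0], [1, -32, 205, 130, 0, 0, 0]]
  ]
}}

```text
time_s: 5.2
position: [0.4433, 0.1993, 0.2044]
tool_rot: [[-0.106, -0.002, 0.994], [-0.994, -0.001, -0.106], [0.001, -1.0, -0.002]]
ft_force: [-0.7, 0.5, -0.3]
grip_width: 0.0354
```

```bash
python3 w.py w2 .4443,.2002,.013; python3 - <<'E'
from h import *
img,K,R,t=cam("top"); cv2.imwrite("pics/top2.png",cv2.cvtColor(img,cv2.COLOR_RGB2BGR))
E
```

```text
5.25 [0.4435 0.1993 0.2048] [[-0.106, -0.001, 0.994], [-0.994, -0.0, -0.106], [0.001, -1.0, -0.001]] 0.03535478166115688 [ 0.4  0.5 -0.2]
[0.4443, 0.2002, 0.013] [252.1 173.5]
```

View pics/w2.png

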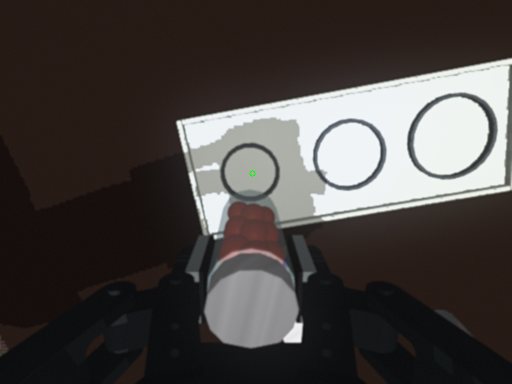

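Ring centre seen at about (251,171), against predicted (252,173.5). Nudging +1–2 mm in y and lowering.

Request:
{"fn": "carry_out", "kwargs": {
  "targets": [
    [[1, 0, 2, -8, 0, 0, 0], [1, 0, 2, -24, 0, 0, 0], [1, 0, 2, -46, 0, 0, 0], [1, 0, 2, -68, 0, 0, 0], [1, 0, 2, -86, 0, 0, 0], [1, 0, 2, -100, 0, 0, 0], [1, 0, 2, -110, 0, 0, 0], [1, 0, 2, -115, 0, 0, 0], [1, 0, 2, -118, 0, 0, 0], [1, 0, 2, -120, 0, 0, 0], [1, 0, 2, -122, 0, 0, 0], [1, 0, 2, -123, 0, 0, 0], [1, 0, 2, -124, 0, 0, 0], [1, 0, 2, -124, 0, 0, 0], [1, 0, 2, -124, 0, 0, 0]]
  ]
}}

```text
time_s: 6.55
position: [0.4436, 0.2022, 0.0815]
tool_rot: [[-0.105, 0.0, 0.994], [-0.994, 0.0, -0.105], [-0.0, -1.0, 0.0]]
ft_force: [-0.8, 0.1, -0.2]
grip_width: 0.0353
```

Request:
{"fn": "carry_out", "kwargs": {
  "targets": [
    [[1, 0, 0, -1, 0, 0, 0], [1, 0, 0, -1, 0, 0, 0], [0.5, 0, 0, -1, 0, 0, 0], [0.4, 0, 0, -1, 0, 0, 0], [0.2, 0, 0, -1, 0, 0, 0], [0, 0, 0, -1, 0, 0, 0], [0, 0, 0, -1, 0, 0, 0], [0, 0, 0, -1, 0, 0, 0], [0, 0, 0, -1, 0, 0, 0]]
  ]
}}

```text
time_s: 7.3
position: [0.4435, 0.2021, 0.0803]
tool_rot: [[-0.105, -0.0, 0.994], [-0.994, -0.0, -0.105], [0.0, -1.0, -0.0]]
ft_force: [-0.1, -0.6, 0.2]
grip_width: 0.0856
```

```bash
python3 w.py w3
```

```text
7.35 [0.4435 0.2021 0.0803] [[-0.105, -0.0, 0.994], [-0.994, -0.0, -0.105], [0.0, -1.0, -0.0]] 0.08498062955039908 [0.1 0.3 0.3]
```

View pics/w3.png

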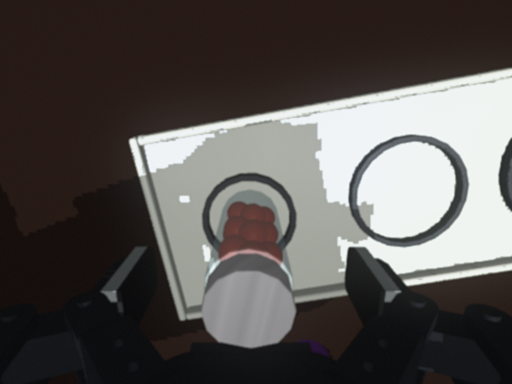

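Slender jar stands inside the small ring. Now up and over to the medium jar.

Request:
{"fn": "carry_out", "kwargs": {
  "targets": [
    [[0, 0, 0, 15, 0, 0, 0], [0, 0, 0, 45, 0, 0, 0], [0, 0, 0, 80, 0, 0, 0], [0, 0, 0, 120, 0, 0, 0], [0, 0, 0, 150, 0, 0, 0], [0, 5, -5, 170, 0, 0, 0], [0, 30, -32, 175, 0, 0, 0], [0, 58, -62, 175, 0, 0, 0], [0, 86, -92, 175, 0, 0, 0], [0, 114, -122, 175, 0, 0, 0], [0, 142, -152, 175, 0, 0, 0], [0, 170, -182, 175, 0, 0, 0], [0, 190, -202, 175, 0, 0, 0], [0, 199, -211, 175, 0, 0, 0], [0, 201, -213, 175, 0, 0, 0], [0, 201, -213, 175, 0, 0, 0], [0, 201, -213, 175, 0, 0, 0]]
  ]
}}

```text
time_s: 8.77
position: [0.644, -0.01, 0.2553]
tool_rot: [[-0.104, -0.0, 0.995], [-0.995, 0.0, -0.104], [-0.0, -1.0, -0.001]]
ft_force: [0.1, -0.4, 0.3]
grip_width: 0.0855
```

```bash
python3 w.py w4 .6453,-.0113,.085
```

```text
8.8167 [ 0.6439 -0.0098  0.2556] [[-0.104, -0.0, 0.995], [-0.995, 0.0, -0.104], [-0.0, -1.0, -0.0]] 0.08584974398341963 [-0.1  0.1  0.5]
[0.6453, -0.0113, 0.085] [252.6 180.8]
```

View pics/w4.png

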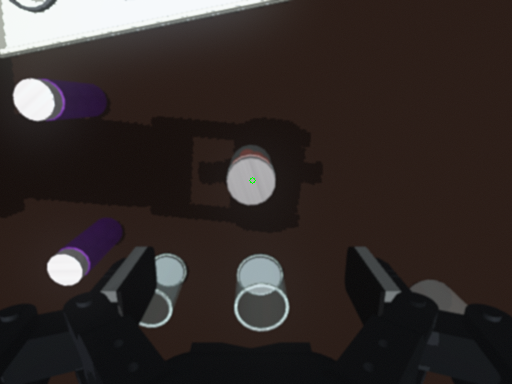

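Lid centre at (251,181) matches the prediction. Descend and grip.

Request:
{"fn": "carry_out", "kwargs": {
  "targets": [
    [[0, 1, -1, -20, 0, 0, 0], [0, 1, -1, -50, 0, 0, 0], [0, 1, -1, -85, 0, 0, 0], [0, 1, -1, -120, 0, 0, 0], [0, 1, -1, -150, 0, 0, 0], [0, 1, -1, -175, 0, 0, 0], [0, 1, -1, -190, 0, 0, 0], [0, 1, -1, -195, 0, 0, 0], [0, 1, -1, -195, 0, 0, 0], [1, 1, -1, -195, 0, 0, 0], [1, 1, -1, -195, 0, 0, 0], [1, 1, -1, -195, 0, 0, 0], [1, 1, -1, -195, 0, 0, 0], [1, 1, -1, -195, 0, 0, 0], [1, 1, -1, -195, 0, 0, 0], [1, 1, -1, -195, 0, 0, 0], [1, 1, -1, -195, 0, 0, 0]]
  ],
  "squeeze": 45
}}

```text
time_s: 10.23
position: [0.6459, -0.0118, 0.062]
tool_rot: [[-0.105, 0.002, 0.994], [-0.994, -0.0, -0.105], [0.0, -1.0, 0.002]]
ft_force: [-2.8, 0.2, 5.7]
grip_width: 0.047
```

Request:
{"fn": "carry_out", "kwargs": {
  "targets": [
    [[1, 0, 0, 8, 0, 0, 0], [1, 0, 0, 24, 0, 0, 0], [1, 0, 0, 48, 0, 0, 0], [1, 0, 0, 78, 0, 0, 0], [1, 0, 0, 105, 0, 0, 0], [1, 0, 0, 123, 0, 0, 0], [1, -3, 7, 130, 0, 0, 0], [1, -12, 25, 130, 0, 0, 0], [1, -24, 51, 130, 0, 0, 0], [1, -37, 79, 130, 0, 0, 0], [1, -50, 107, 130, 0, 0, 0], [1, -63, 135, 130, 0, 0, 0], [1, -76, 163, 130, 0, 0, 0], [1, -88, 189, 130, 0, 0, 0], [1, -97, 208, 130, 0, 0, 0], [1, -102, 218, 130, 0, 0, 0], [1, -103, 221, 130, 0, 0, 0], [1, -103, 221, 130, 0, 0, 0], [1, -103, 221, 130, 0, 0, 0]]
  ]
}}

```text
time_s: 11.82
position: [0.5429, 0.2083, 0.1901]
tool_rot: [[-0.105, -0.0, 0.994], [-0.994, -0.0, -0.105], [0.0, -1.0, -0.0]]
ft_force: [-0.0, 0.4, -1.5]
grip_width: 0.0472
```

```bash
python3 w.py w5 .5435,.2074,.013
```

```text
11.8667 [0.5431 0.2081 0.1901] [[-0.106, -0.0, 0.994], [-0.994, -0.0, -0.106], [0.0, -1.0, -0.0]] 0.046878241948197785 [-0.5 -0.7 -1.9]
[0.5435, 0.2074, 0.013] [251.6 178.7]
```

View pics/w5.png

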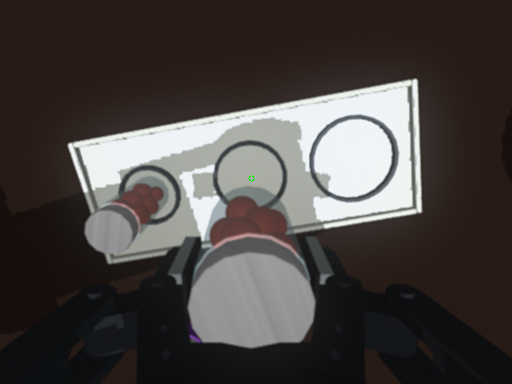

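Request:
{"fn": "carry_out", "kwargs": {
  "targets": [
    [[1, 0, 1, -8, 0, 0, 0], [1, 0, 1, -24, 0, 0, 0], [1, 0, 1, -46, 0, 0, 0], [1, 0, 1, -68, 0, 0, 0], [1, 0, 1, -86, 0, 0, 0], [1, 0, 1, -100, 0, 0, 0], [1, 0, 1, -109, 0, 0, 0], [1, 0, 1, -114, 0, 0, 0], [1, 0, 1, -117, 0, 0, 0], [1, 0, 1, -119, 0, 0, 0], [1, 0, 1, -121, 0, 0, 0], [1, 0, 1, -122, 0, 0, 0], [1, 0, 1, -122, 0, 0, 0], [1, 0, 1, -122, 0, 0, 0]]
  ]
}}

```text
time_s: 13.03
position: [0.5427, 0.2102, 0.0687]
tool_rot: [[-0.105, 0.001, 0.994], [-0.994, 0.0, -0.105], [-0.0, -1.0, 0.001]]
ft_force: [0.6, -0.0, -2.3]
grip_width: 0.0467
```

Request:
{"fn": "carry_out", "kwargs": {
  "targets": [
    [[1, 0, -1, -1, 0, 0, 0], [1, 0, -1, -2, 0, 0, 0], [1, 0, -1, -2, 0, 0, 0], [1, 0, -1, -2, 0, 0, 0]]
  ]
}}

```text
time_s: 13.37
position: [0.5427, 0.2091, 0.067]
tool_rot: [[-0.105, 0.001, 0.994], [-0.994, 0.0, -0.105], [-0.0, -1.0, 0.001]]
ft_force: [-2.3, -1.0, 5.3]
grip_width: 0.0468
```

Contact is felt (+7 N), so the jar is on the floor. Release.

Request:
{"fn": "carry_out", "kwargs": {
  "targets": [
    [[0.5, 0, 0, 0, 0, 0, 0], [0.4, 0, 0, 0, 0, 0, 0], [0.2, 0, 0, 0, 0, 0, 0], [0, 0, 0, 0, 0, 0, 0], [0, 0, 0, 0, 0, 0, 0], [0, 0, 0, 0, 0, 0, 0], [0, 0, 0, 0, 0, 0, 0]]
  ]
}}

```text
time_s: 13.95
position: [0.5425, 0.2091, 0.0662]
tool_rot: [[-0.105, -0.0, 0.994], [-0.994, 0.0, -0.105], [0.0, -1.0, -0.0]]
ft_force: [0.2, 0.0, -0.2]
grip_width: 0.0854
```

```bash
python3 w.py w6
```

```text
14.0 [0.5426 0.2091 0.0663] [[-0.105, -0.0, 0.994], [-0.994, -0.0, -0.105], [0.0, -1.0, -0.0]] 0.08519190706184979 [ 0.2  0.5 -0.2]
```

View pics/w6.png

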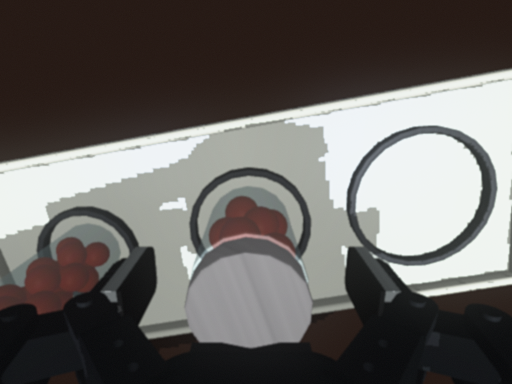

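Both are standing in their rings. Now over to the wide jar, turning the jaws so that they open across the line to the open slender jar.

Request:
{"fn": "carry_out", "kwargs": {
  "targets": [
    [[0, 0, 0, 15, 0, 0, 0], [0, 0, 0, 45, 0, 0, 0], [0, 0, 0, 85, 0, 0, 0], [0, 0, 0, 125, 0, 0, 0], [0, 0, 0, 160, 0, 0, 0], [0, -1, -8, 185, 0, 0, -4], [0, -7, -38, 190, 0, 0, -11], [0, -14, -76, 190, 0, 0, -18], [0, -21, -114, 190, 0, 0, -25], [0, -28, -152, 190, 0, 0, -32], [0, -35, -190, 190, 0, 0, -39], [0, -42, -228, 190, 0, 0, -46], [0, -49, -266, 190, 0, 0, -53], [0, -56, -304, 190, 0, 0, -60], [0, -63, -342, 190, 0, 0, -67], [0, -70, -380, 190, 0, 0, -74], [0, -77, -418, 190, 0, 0, -81], [0, -84, -456, 190, 0, 0, -88], [0, -89, -482, 190, 0, 0, -95], [0, -91, -494, 190, 0, 0, -102]]
  ]
}}

```text
time_s: 15.67
position: [0.4505, -0.2882, 0.256]
tool_rot: [[-0.948, -0.0, -0.318], [0.318, -0.001, -0.948], [0.0, -1.0, 0.001]]
ft_force: [0.0, 0.8, -0.5]
grip_width: 0.0852
```

Request:
{"fn": "carry_out", "kwargs": {
  "targets": [
    [[0, 0, 0, 0, 0, 0, -3], [0, 0, 0, 0, 0, 0, -3], [0, 0, 0, 0, 0, 0, -3]]
  ]
}}

```text
time_s: 15.92
position: [0.4515, -0.2847, 0.2563]
tool_rot: [[-0.934, -0.0, -0.357], [0.357, 0.0, -0.934], [0.0, -1.0, -0.0]]
ft_force: [0.1, 0.7, 0.3]
grip_width: 0.0856
```

```bash
python3 w.py w7 .4522,-.2853,.075
```

```text
15.9667 [ 0.4516 -0.2845  0.2564] [[-0.934, -0.0, -0.356], [0.356, 0.0, -0.934], [0.0, -1.0, -0.0]] 0.08544773795381398 [ 0.4 -0.  -0.6]
[0.4522, -0.2853, 0.075] [250.8 175.2]
```

View pics/w7.png

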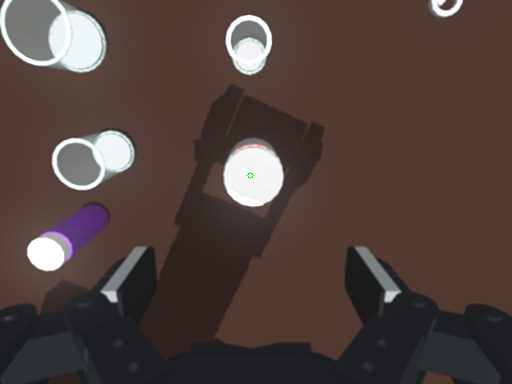

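Lid centre is at (253,176), within 1.5 mm. Descend and grip.

Request:
{"fn": "carry_out", "kwargs": {
  "targets": [
    [[0, 0, -2, -20, 0, 0, 0], [0, 0, -2, -50, 0, 0, 0], [0, 0, -2, -85, 0, 0, 0], [0, 0, -2, -120, 0, 0, 0], [0, 0, -2, -150, 0, 0, 0], [0, 0, -2, -175, 0, 0, 0], [0, 0, -2, -193, 0, 0, 0], [0, 0, -2, -202, 0, 0, 0], [0, 0, -2, -204, 0, 0, 0], [0, 0, -2, -204, 0, 0, 0], [1, 0, -2, -204, 0, 0, 0], [1, 0, -2, -204, 0, 0, 0], [1, 0, -2, -204, 0, 0, 0], [1, 0, -2, -204, 0, 0, 0], [1, 0, -2, -204, 0, 0, 0], [1, 0, -2, -204, 0, 0, 0], [1, 0, -2, -204, 0, 0, 0]]
  ],
  "squeeze": 50
}}

```text
time_s: 17.38
position: [0.452, -0.2873, 0.0539]
tool_rot: [[-0.934, 0.002, -0.358], [0.358, -0.002, -0.934], [-0.003, -1.0, 0.001]]
ft_force: [-0.8, 1.0, 6.2]
grip_width: 0.0585
```

Request:
{"fn": "carry_out", "kwargs": {
  "targets": [
    [[1, 0, 0, 8, 0, 0, 0], [1, 0, 0, 24, 0, 0, 0], [1, 0, 0, 48, 0, 0, 0], [1, 0, 0, 78, 0, 0, 0], [1, 0, 0, 108, 0, 0, 0], [1, 0, 0, 130, 0, 0, 0], [1, 0, 0, 140, 0, 0, 0], [1, 0, 0, 140, 0, 0, 0], [1, 0, 0, 140, 0, 0, 0]]
  ]
}}

```text
time_s: 18.13
position: [0.4514, -0.2867, 0.1927]
tool_rot: [[-0.934, 0.0, -0.359], [0.359, -0.0, -0.934], [-0.001, -1.0, 0.0]]
ft_force: [-0.2, 0.7, -3.3]
grip_width: 0.0582
```

Request:
{"fn": "carry_out", "kwargs": {
  "targets": [
    [[1, 2, 6, 0, 0, 0, 0], [1, 7, 20, 0, 0, 0, 1], [1, 16, 42, 0, 0, 0, 2], [1, 26, 70, 0, 0, 0, 4], [1, 38, 100, 0, 0, 0, 6], [1, 50, 133, 0, 0, 0, 8], [1, 63, 166, 0, 0, 0, 10], [1, 75, 199, 0, 0, 0, 12], [1, 88, 232, 0, 0, 0, 14], [1, 101, 265, 0, 0, 0, 16], [1, 113, 298, 0, 0, 0, 18], [1, 126, 331, 0, 0, 0, 20], [1, 138, 364, 0, 0, 0, 20], [1, 151, 397, 0, 0, 0, 20], [1, 163, 430, 0, 0, 0, 20], [1, 174, 460, 0, 0, 0, 20], [1, 183, 482, 0, 0, 0, 20], [1, 188, 497, 0, 0, 0, 20], [1, 190, 502, 0, 0, 0, 20], [1, 190, 502, 0, 0, 0, 20]]
  ]
}}

```text
time_s: 19.8
position: [0.6411, 0.2163, 0.1907]
tool_rot: [[-1.0, -0.003, -0.016], [0.016, -0.0, -1.0], [0.003, -1.0, 0.0]]
ft_force: [0.3, -1.3, -2.9]
grip_width: 0.0588
```

```bash
python3 w.py w8 .6428,.2147,.013
```

```text
19.85 [0.641  0.2151 0.1911] [[-1.0, -0.002, -0.017], [0.017, -0.001, -1.0], [0.002, -1.0, 0.001]] 0.05847174242140105 [-0.7 -0.1 -2.2]
[0.6428, 0.2147, 0.013] [252.2 174.8]
```

View pics/w8.png

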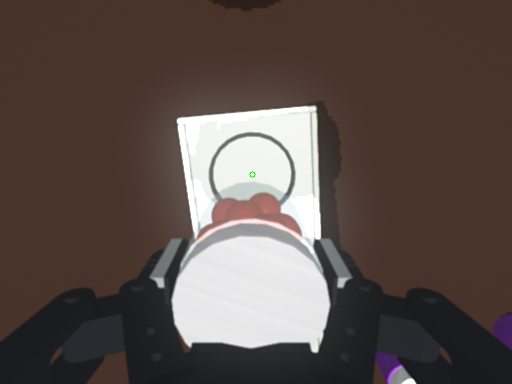

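Request:
{"fn": "carry_out", "kwargs": {
  "targets": [
    [[1, 1, 0, -8, 0, 0, 0], [1, 1, 0, -24, 0, 0, 0], [1, 1, 0, -46, 0, 0, 0], [1, 1, 0, -70, 0, 0, 0], [1, 1, 0, -92, 0, 0, 0], [1, 1, 0, -108, 0, 0, 0], [1, 1, 0, -118, 0, 0, 0], [1, 1, 0, -123, 0, 0, 0], [1, 1, 0, -126, 0, 0, 0], [1, 1, 0, -128, 0, 0, 0], [1, 1, 0, -130, 0, 0, 0], [1, 1, 0, -131, 0, 0, 0], [1, 1, 0, -131, 0, 0, 0], [1, 1, 0, -131, 0, 0, 0]]
  ]
}}

```text
time_s: 21.02
position: [0.6427, 0.2152, 0.0617]
tool_rot: [[-1.0, 0.001, -0.018], [0.018, 0.0, -1.0], [-0.001, -1.0, -0.0]]
ft_force: [-0.5, 0.3, -1.5]
grip_width: 0.0586
```

Request:
{"fn": "carry_out", "kwargs": {
  "targets": [
    [[1, 0, 0, -1, 0, 0, 0], [1, 0, 0, -2, 0, 0, 0], [1, 0, 0, -3, 0, 0, 0], [1, 0, 0, -3, 0, 0, 0], [1, 0, 0, -3, 0, 0, 0]]
  ]
}}

```text
time_s: 21.43
position: [0.6426, 0.2152, 0.0589]
tool_rot: [[-1.0, 0.0, -0.018], [0.018, 0.0, -1.0], [-0.0, -1.0, -0.0]]
ft_force: [-2.3, -0.2, 3.8]
grip_width: 0.0585
```

Contact is felt, so release and rise.

Request:
{"fn": "carry_out", "kwargs": {
  "targets": [
    [[0.4, 0, 0, 0, 0, 0, 0], [0.3, 0, 0, 0, 0, 0, 0], [0.1, 0, 0, 0, 0, 0, 0], [0, 0, 0, 0, 0, 0, 0], [0, 0, 0, 0, 0, 0, 0], [0, 0, 0, 0, 0, 0, 0], [0, 0, 0, 0, 0, 0, 0]]
  ]
}}

```text
time_s: 22.02
position: [0.6426, 0.2151, 0.0582]
tool_rot: [[-1.0, -0.0, -0.018], [0.018, 0.0, -1.0], [0.0, -1.0, -0.0]]
ft_force: [-1.1, -0.0, -0.3]
grip_width: 0.0857
```

Request:
{"fn": "carry_out", "kwargs": {
  "targets": [
    [[0, 0, 0, 10, 0, 0, 0], [0, 0, 0, 30, 0, 0, 0], [0, 0, 0, 60, 0, 0, 0], [0, 0, 0, 95, 0, 0, 0], [0, 0, 0, 130, 0, 0, 0], [0, 0, 0, 165, 0, 0, 0], [0, 0, 0, 200, 0, 0, 0], [0, -20, -30, 200, 0, 0, 0], [0, -40, -65, 200, 0, 0, 0], [0, -60, -100, 200, 0, 0, 0], [0, -80, -135, 200, 0, 0, 0], [0, -100, -170, 200, 0, 0, 0], [0, -120, -205, 200, 0, 0, 0], [0, -140, -240, 200, 0, 0, 0], [0, -160, -275, 200, 0, 0, 0], [0, -180, -310, 200, 0, 0, 0], [0, -200, -340, 200, 0, 0, 0], [0, -220, -370, 200, 0, 0, 0], [0, -220, -370, 200, 0, 0, 0]]
  ]
}}

```text
time_s: 23.6
position: [0.4201, -0.1588, 0.2592]
tool_rot: [[-1.0, 0.0, -0.023], [0.023, -0.002, -1.0], [-0.0, -1.0, 0.002]]
ft_force: [-0.2, -0.3, -0.9]
grip_width: 0.0855
```

```bash
python3 - <<'E'
from h import *
print({k:env.observe()[k] for k in("time_s","position","ft_force","grip_width")})
for n in("top","scene"):
    img,K,R,t=cam(n)
    if n=="top":
        g=img.min(axis=2)
        for nm,P in(("sl",(.4443,.2002,.105)),("med",(.5435,.2074,.09)),("wide",(.6428,.2147,.08))): print(nm,proj(K,R,t,P).round(1)); 
    for nm,P in(("sl",(.4443,.2002,.105)),("med",(.5435,.2074,.09)),("wide",(.6428,.2147,.08))):
        q=proj(K,R,t,P); cv2.circle(img,tuple(int(round(x)) for x in q),2,(0,255,0),1)
    c=img[120:280,130:420] if n=="top" else img[110:320,140:430]
    cv2.imwrite(f"pics/{n}9.png",cv2.cvtColor(cv2.resize(c,None,fx=2.7,fy=2.7,interpolation=cv2.INTER_CUBIC),cv2.COLOR_RGB2BGR))
E
```

```text
{'time_s': 23.6, 'position': array([ 0.42010012, -0.15884399,  0.25920649]), 'ft_force': array([-0.1576251 , -0.34546292, -0.93184243]), 'grip_width': 0.08547008191021349}
sl [159.5 241.2]
med [158.3 198. ]
wide [156.6 156.6]
```

View pics/top9.png

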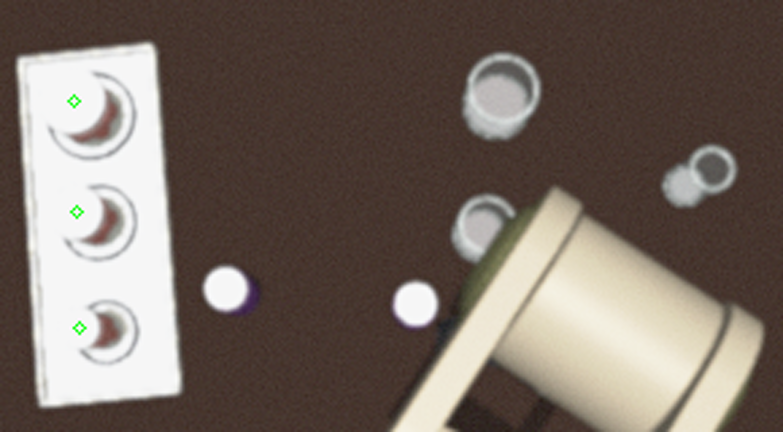

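View pics/scene9.png

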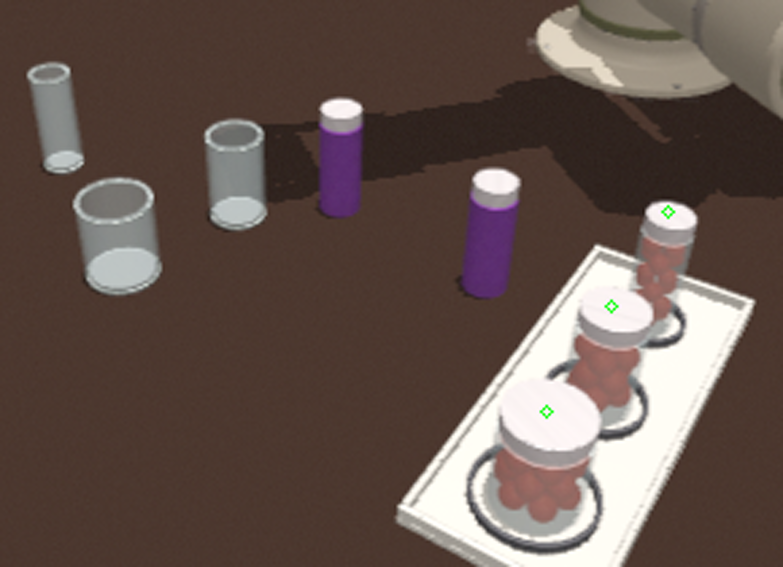

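Both views show each sealed jar upright on the floor of its own ring. In the scene view, the lid centres match their predicted places to within that camera's known offset of about 1.3 px. The open jars and purple jars look unmoved. Handing in.

```bash
python3 -c "
from rig import env
print(env.close_job())"
```

```text
the job is handed in; nothing more can be done
None
```

I picked up the three sealed tomato jars one at a time and stood each upright in its matching ring, with the slender jar in the smallest, the medium in the middle and the wide in the largest. I then raised the arm clear and handed the job in at about 24 s. No verdict was reported.

- **Placing:** In the last top and scene pictures all three jars stand inside their rings, and in the scene view their lids agree with the predicted places. When I let go, the gripper was about 1–2 mm from each ring's measured centre, against the 11 mm allowed. For the medium and wide jars I felt contact with the floor before opening. For the slender jar I felt no clear contact, so I went by height, and it had at most about 1 mm to settle.
- **Other jars:** The three open jars and the two purple look-alikes look unmoved. In the last top view the arm hides part of the medium open jar, but the scene view shows it standing as before.
- **Disagreement:** The scene camera put things about 3–6 mm (up to 10 mm for the farthest jar) away from the top camera. The wrist camera agreed with the top camera to 1–2 mm, so I used the top camera's positions.

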